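# Take the lid off the teal chest and stand it in the rack

### The arm

A 6-joint arm with a two-finger parallel gripper is mounted at the origin on the work surface. World frame = base frame: x ahead of the robot, y to its left, z up, the work surface at z = 0. Lengths are in m, angles in rad, forces in N, time in s.
With the tool pointing down it reaches from about 0.325 to 0.775 m from the base axis. Payload 5.5 kg.
Tool frame: the origin (TCP) lies between the finger pads; the fingertips stand 8 mm ahead of it and the grasp point (between the pads) lies 11 mm behind it (tcp_to_tips is the distance from the TCP to the fingertips, in m); z points along the fingers, y is the direction in which the jaws open and shut (so a half turn about z gives the same grasp; the last joint's range is limited). The gripper opens to 88 mm and grips with 3 to 60 N. Pads are 20 mm wide; open, the fingers measure 115 mm over their backs; the gripper's body (75 mm by 178 mm) begins 61 mm behind the grasp point.
Start: joints at [1.268, 0.091, 1.231, -0, 1.82, -0.057], TCP at [0.146, 0.582, 0.231] pointing down, gripper open.
Joint ranges: [-2.87, 2.87], [-0.86, 2.18], [0.17, 2.46], [-1.51, 4.65], [0.06, 2.69], [-2.65, 2.65]. Speed limits (rad/s): [2.57, 2.57, 3.01, 3.14, 3.14, 3.14].

### API

Orientations are given as a unit quaternion [w, x, y, z].
In Python, from bench import * gives the robot as it stands. Calls block until the motion is done:
- move_to(position, orientation): joint-space move of the TCP to a pose.
- move_l(position, speed=0.15, orientation=None): straight line of the TCP; orientation=None keeps the orientation; speed is the mean speed in m/s.
- movej(angles): joint-space move.
- gripper_open() and close(): open the fingers fully, or close them until they stop; the grip force is fixed at half the most.
- hold(seconds).
- inverse_kinematics(position, orientation): joint angles nearest the present ones, or None.
- state(): the state.
- get_image(name): name is "scene" or "top" or "wrist"; returns a dict with "frame" (400x640x3 uint8, blue, green, red), "depth" (400x640 float32, m along the optical axis (not along the pixel's ray), 0 where there is no reading), "camera_matrix" (3x3 intrinsics, pixels), "view" (4x4, takes a point from world to camera coordinates). Camera axes: x right, y up, looking along -z (the intrinsics and any distortion apply to the point x, -y, -z); pixel columns grow to the right and rows downward; lengths in m; the calibration is good to about 2 mm. The wrist camera is an equidistant fisheye: a pixel r from the principal point sees the ray r / f radians off the axis. A picture is of the moment at which its call begins.
A pose or a line that the arm cannot do raises IKError and nothing moves.
- job_done(): hands the job in, once; it reports no verdict.
The state is a dict: "time": time; "joint_pos": joint angles; "dq": joint speeds; "joint_torque": joint torques, N m; "ee_pos": TCP position; "ee_rot": TCP orientation; "ft_force": force on the tool from outside, world axes, zero at the start; "moment": the same for the moment, N m; "finger_gap": finger opening in m.
Only numpy, scipy, OpenCV 4.12 (cv2) and the standard library are available. Lean on these libraries where they do the work, as an engineer would, in place of code of your own. Each camera call takes 0.05 s, during which the arm holds its last target.

### The job

Take the lid off the teal chest: raise it by its wooden grip until it stands upright on its hinge pins, then lift it straight up off the pins. Lower it, still upright, into the slot of the wooden rack until it rests there, and only then let go. Leave the black chest and its lid alone.

Things in the scene. Friction and masses are not known exactly. Their poses are not given: they have to be found in the camera images.
- teal_lid: Teal lid, 0.36 kg. Origin: centre of its grip, a wood sleeve 22 mm thick, 94 long along y, turning freely on its rod: pinch it across x, lid swings and hangs from it. x: grip to hinge; z: upper face normal. Board x 45 to 175, y +-90, 10 mm thick; arms at y +-58; gap between grip and board open. Fork slots 11 mm wide at x 195, y +-55 open away from grip; fork ends x 209, 19 mm thick.
- teal_hinge (a point): Middle of the pin axis of the fixed teal chest (130 x 180 x 75 mm high); two 8 mm pins along y, 80 mm up, 20 mm behind the back wall. x: chest front to back; z up. Lid closed: grip 195 mm in -x, same height. Upright: grip 195 mm straight above; 20 mm of lift frees the forks. A lip under the lid's front has 6 mm play forward in the chest when closed. Nothing holds the raised lid up: keep hold.
- rack_slot (a point): Centre of the slot floor of the fixed wooden lid rack, 10 mm above the table. Slot along y, 150 mm long, open at the ends, 40 mm wide across x, between plywood cheeks 16 mm thick rising 70 mm above the slot floor. z up. A lid standing here on its fork ends has its grip about 209 mm above the slot floor; either face may look either way and it may lean on a cheek.
- black_lid: The lid of the black chest with brass trim, a bystander that must stay closed where it is: same shape, size and axes as the teal lid, origin at the centre of its wooden grip.
Mind the look-alikes: they are no part of the job. What is shaped like the part that bears rack_slot but pink or red is not meant.

How it is judged:
On the way, in this order (a step that is already met when the one before it is completed fails the run):
1. the teal lid stands upright (within 12 degrees) on its hinge pins, the grip above the pins (angle between teal_lid's own z axis and vertical between 1.361 and 1.78 rad and z of teal_lid in the frame of teal_hinge above 0.18 m and distance between teal_lid and teal_hinge below 0.208 m and y of teal_lid in the frame of teal_hinge between -0.02 and 0.02 m), for 0.05 s.
2. the upright lid has been lifted straight up, 25 mm or more, off the pins (z of teal_lid in the frame of teal_hinge above 0.22 m and horizontal distance between teal_lid and teal_hinge below 0.05 m and angle between teal_lid's own z axis and vertical between 1.22 and 1.92 rad).
3. the lid, still held, has been lowered into the rack's slot to within 20 mm of its floor (z of teal_lid in the frame of rack_slot between 0.17 and 0.229 m and horizontal distance between teal_lid and rack_slot below 0.09 m and contact force between the fingers and teal_lid above 0.5 N and z of rack_slot in the frame of teal_lid between -0.025 and 0.025 m).
At the end, for the whole second after the job is handed in: The teal lid stands at rest on its fork ends in the slot: slot middle within 25 mm of the lid's plane, grip 180 to 216 mm above the slot floor and within 40 mm of its middle along it, leaning at most 26 degrees, turned at most 20; the black lid within 15 mm of its start (z of teal_lid in the frame of rack_slot between 0.18 and 0.216 m and y of teal_lid in the frame of rack_slot between -0.04 and 0.04 m and angle between teal_lid's own z axis and vertical between 1.12 and 2.02 rad and angle between the y axis of teal_lid and the y axis of rack_slot, either way round below 0.35 rad and linear speed of teal_lid below 0.03 m/s and distance of black_lid from where it was at the start of the episode below 0.015 m and z of rack_slot in the frame of teal_lid between -0.025 and 0.025 m); the robot touches nothing.
It fails at once if the black chest's lid is moved by more than 20 mm (distance of black_lid from where it was at the start of the episode above 0.02 m).
It also fails if it takes over 51 s, if anything falls off the work surface, if the arm or the gripper's body presses on something with over 40 N, if the wrist force passes 120 N, or if a joint passes its speed limit or range.

## Working session

There is one attempt and no reset: what is moved stays moved. The work goes in short steps, each a Python script; the robot and the scene stay as the last script left them, time stands still between calls to the robot, and variables do not carry over. Pictures are saved under pics/ and viewed, and the job is handed in when it is done.

```bash
mkdir -p pics; ls; python3 - <<'E'
from bench import *
import cv2,numpy as np
for n in ["scene","top","wrist"]:
    d=get_image(n); cv2.imwrite(f"pics/{n}0.png",d["frame"]); np.savez(f"{n}0.npz",**d)
    print(n,np.round(d["camera_matrix"],1).tolist(),np.round(d["view"],3).tolist(), [k for k in d])
print(state())
E
```

```text
pics
scene [[369.2, 0.0, 318.3], [0.0, 369.2, 198.0], [0.0, 0.0, 1.0]] [[-0.6, 0.8, -0.004, 0.316], [-0.653, -0.486, 0.58, 0.211], [0.462, 0.351, 0.815, -1.242], [0.0, 0.0, 0.0, 1.0]] ['frame', 'depth', 'camera_matrix', 'view']
top [[363.7, 0.0, 321.2], [0.0, 363.7, 204.7], [0.0, 0.0, 1.0]] [[-0.078, -0.997, -0.002, -0.038], [0.974, -0.076, 0.214, -0.425], [-0.213, 0.015, 0.977, -0.864], [0.0, 0.0, 0.0, 1.0]] ['frame', 'depth', 'camera_matrix', 'view']
wrist [[309.7, 0.0, 322.2], [0.0, 309.7, 203.4], [0.0, 0.0, 1.0]] [[0.243, 0.97, -0.002, -0.599], [-0.94, 0.235, -0.249, 0.031], [-0.241, 0.062, 0.968, -0.389], [0.0, 0.0, 0.0, 1.0]] ['frame', 'depth', 'camera_matrix', 'view']
{'time': 0.15, 'joint_pos': array([ 1.26828330e+00,  9.17008895e-02,  1.23159181e+00,  5.16602898e-05,
        1.81981268e+00, -5.66738570e-02]), 'dq': array([-0.0003932 , -0.0045004 , -0.00525767,  0.00072731, -0.00059805,
       -0.00124477]), 'joint_torque': array([ 9.36369142e-04, -4.47048497e+01, -4.06906199e+01,  6.97963312e-02,
        2.75229343e-02, -9.39599408e-05]), 'ee_pos': array([0.14592909, 0.58176565, 0.22976752]), 'ee_rot': array([-1.59744050e-04,  1.22603949e-01,  9.92455389e-01, -7.39723891e-04]), 'ft_force': array([0.23575564, 0.02732679, 0.01384189]), 'moment': array([-0.02752083,  0.01801157, -0.01553743]), 'finger_gap': 0.08754035963128548}
```

View pics/scene0.png

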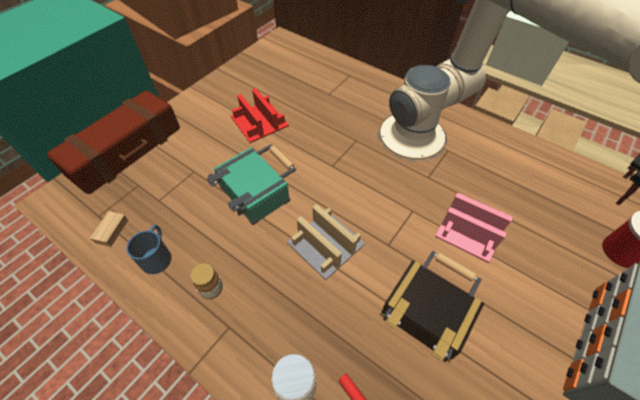

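View pics/top0.png

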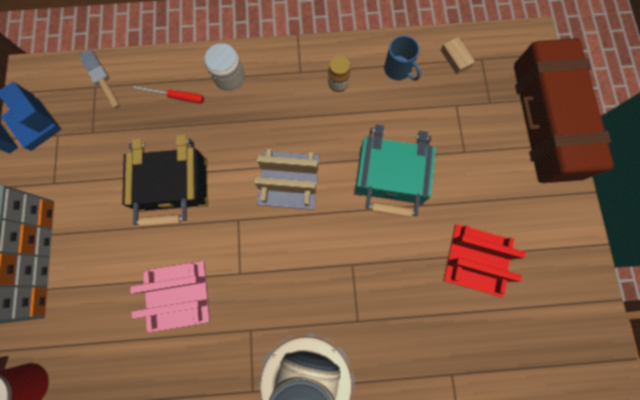

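View pics/wrist0.png

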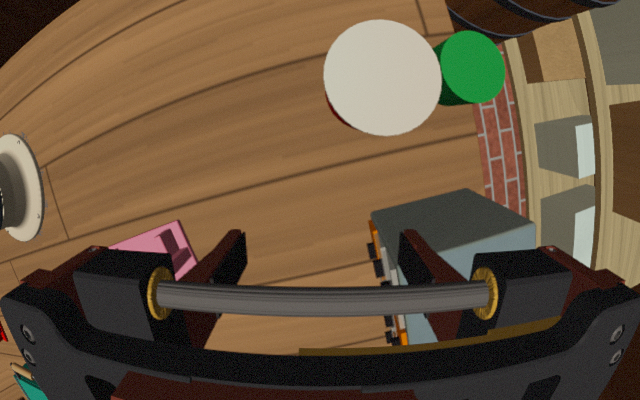

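The scene camera shows the teal chest around (250,185) with its grip at (280,157). The wooden/grey rack is at (325,240) and the black chest at (435,305); the pink rack at (475,225) and the red one at (258,115) are the look-alikes. In the top view the teal grip is at (395,210), its forks are at (377,132) and (423,138), and the rack is at (288,180).

```bash
cat > h.py <<'E'
import numpy as np,cv2
def cloud(d):
    K=d["camera_matrix"];V=d["view"];Z=d["depth"].astype(float)
    v,u=np.mgrid[0:Z.shape[0],0:Z.shape[1]]
    x=(u-K[0,2])/K[0,0]*Z;y=(v-K[1,2])/K[1,1]*Z
    P=np.stack([x,-y,-Z],-1)
    W=(P-V[:3,3])@V[:3,:3]
    W[Z<=0]=np.nan
    return W
def ray(d,u,v,h):
    K=d["camera_matrix"];V=d["view"]
    c=-V[:3,:3].T@V[:3,3]; r=V[:3,:3].T@np.array([(u-K[0,2])/K[0,0],-(v-K[1,2])/K[1,1],-1])
    return c+r*(h-c[2])/r[2]
E
python3 - <<'E'
import numpy as np,cv2
from h import *
d=dict(np.load("top0.npz"));W=cloud(d)
f=d["frame"]
a=cv2.resize(f[115:225,235:455],None,fx=3.6,fy=3.6,interpolation=cv2.INTER_CUBIC);cv2.imwrite("pics/topc.png",a)
# height map
z=W[115:225,235:455,2]
b=cv2.resize(np.uint8(np.clip(np.nan_to_num(z)*2000,0,255)),None,fx=3.6,fy=3.6,interpolation=cv2.INTER_NEAREST);cv2.imwrite("pics/topz.png",b)
s=dict(np.load("scene0.npz"))["frame"]
cv2.imwrite("pics/sc.png",cv2.resize(s[130:290,190:380],None,fx=3.6,fy=3.6,interpolation=cv2.INTER_CUBIC))
E
```

```text
(no output)
```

View pics/topc.png

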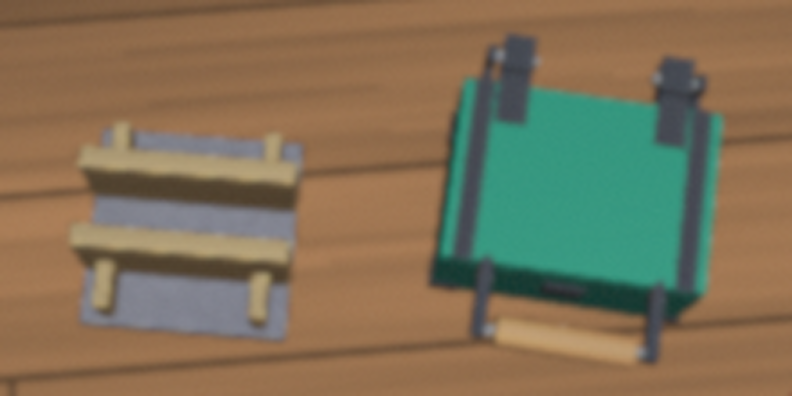

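View pics/topz.png

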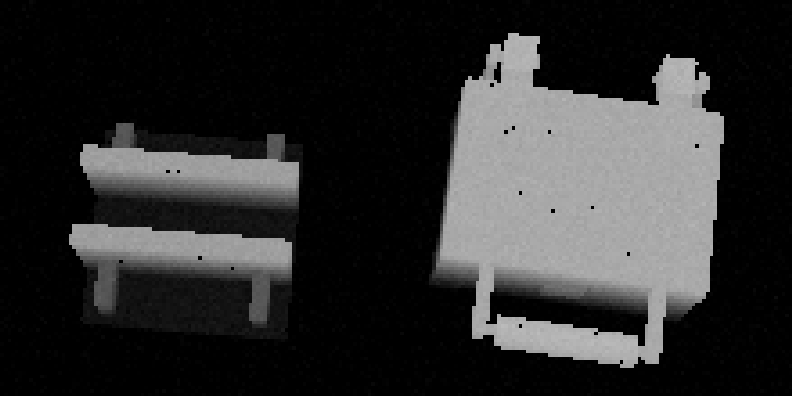

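View pics/sc.png

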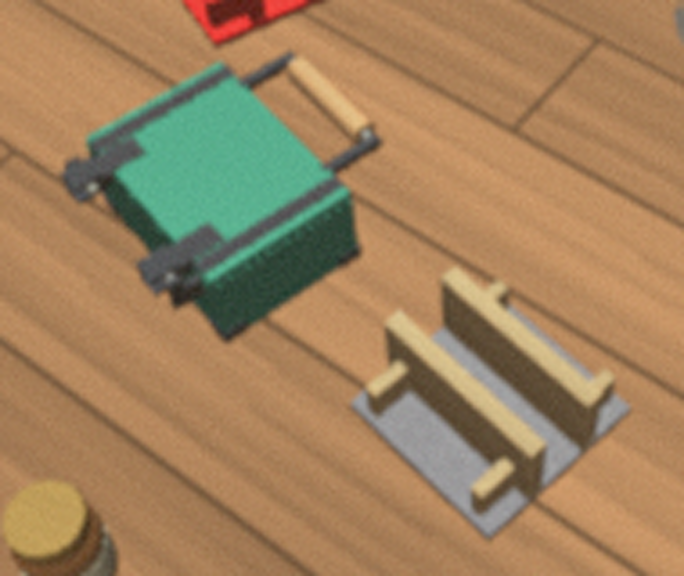

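```bash
cat > meas.py <<'E'
from h import *
def rect(P):
    (c,s,a)=cv2.minAreaRect((P[:,:2]*1000).astype(np.float32)); 
    b=cv2.boxPoints((c,s,a)); return np.round(c,1),np.round(s,1),round(a,2)
for n in ["top","scene"]:
    d=dict(np.load(n+"0.npz"));W=cloud(d);hsv=cv2.cvtColor(d["frame"],cv2.COLOR_BGR2HSV)
    x,y,z=W[...,0],W[...,1],W[...,2]
    roi=(x>0.25)&(x<0.75)&(y>-0.42)&(y<0.25)
    teal=(hsv[...,0]>65)&(hsv[...,0]<95)&(hsv[...,1]>90)&roi
    t=teal&(z>0.075)
    print(n,"teal n",t.sum(),"z",np.nanmedian(z[t]),"rect",rect(W[t]),"med",np.median(W[t],0))
    wood=(hsv[...,0]>10)&(hsv[...,0]<26)&(hsv[...,1]>70)&(z>0.04)&roi
    nl,lab,st,ce=cv2.connectedComponentsWithStats(np.uint8(wood))
    for i in range(1,nl):
        if st[i,4]<25: continue
        P=W[lab==i]; h=P[P[:,2]>np.percentile(P[:,2],95)-0.012]
        q=P[:,:2]-P[:,:2].mean(0)
        print("  wood",st[i].tolist(),"ztop",round(np.percentile(P[:,2],95),4),"mean",np.round(h.mean(0),4),"rect",rect(h))
E
python3 meas.py
```

```text
top teal n 3003 z 0.08447835694403225 rect (array([ 496. , -261.3]), array([177.8, 129.5]), 76.62) med [ 0.48953322 -0.26062757  0.08447836]
  wood [187, 138, 15, 63, 407] ztop 0.087 mean [0.5171 0.2409 0.0844] rect (array([530.2, 238.8]), array([155.6,  22.1]), 0.07)
  wood [257, 149, 61, 22, 657] ztop 0.0813 mean [0.5313 0.0071 0.0782] rect (array([532.7,   5.8]), array([149.7,  17.5]), 81.01)
  wood [254, 177, 62, 27, 661] ztop 0.081 mean [0.4759 0.0158 0.0781] rect (array([476.5,  15.2]), array([150.5,  15.9]), 79.8)
  wood [372, 202, 40, 15, 352] ztop 0.0919 mean [ 0.3878 -0.2363  0.0879] rect (array([ 389.2, -237.1]), array([93.6, 21.7]), 76.57)
scene teal n 1832 z 0.08644836669792615 rect (array([ 497.8, -261.2]), array([180.4, 128.7]), 76.27) med [ 0.49806742 -0.25559044  0.08644837]
  wood [260, 144, 36, 33, 239] ztop 0.0935 mean [ 0.3924 -0.236   0.089 ] rect (array([ 392.6, -236. ]), array([127.2,  37.7]), 68.76)
  wood [313, 204, 48, 46, 673] ztop 0.0828 mean [0.4808 0.0158 0.0798] rect (array([478.4,  14. ]), array([150.4,  16.6]), 80.63)
  wood [292, 216, 49, 52, 718] ztop 0.0827 mean [0.5359 0.006  0.0801] rect (array([533.6,   5.1]), array([150.4,  17.1]), 80.73)
  wood [383, 260, 38, 54, 542] ztop 0.0886 mean [0.5208 0.2392 0.0861] rect (array([517.7, 238.3]), array([130.9,  23.7]), 0.45)
```

```bash
cat >> h.py <<'E'
from scipy.spatial.transform import Rotation as R
GR=np.array([.3903,-.2360,.080]); YT=np.radians(-13.5)
RK=np.array([.5053,.0100,.010]); YR=np.radians(-9.5)
def ex(y): return np.array([np.cos(y),np.sin(y),0.])
HG=GR+.195*ex(YT)
up=np.array([0,0,1.])
def quat(yaw,th,s=1):
    e=ex(yaw); z=np.sin(th)*e-np.cos(th)*up; y=s*(np.cos(th)*e+np.sin(th)*up); x=np.cross(y,z)
    q=R.from_matrix(np.stack([x,y,z],1)).as_quat(); return q[[3,0,1,2]]
def tcp(g,yaw,th,back=0.):  # TCP for grasp point at g
    z=np.sin(th)*ex(yaw)-np.cos(th)*up
    return g+(.011-back)*z
E
python3 - <<'E'
from bench import *
from h import *
d=dict(np.load("top0.npz"))
a=ray(d,377.6,130.5,.08);b=ray(d,423.3,137.8,.08);print("pins",a,b,(a+b)/2,np.linalg.norm(a-b),"HG",HG)
for s in (1,-1):
  for th in (45,40,0):
    t=np.radians(th)
    for nm,g,y,bk in (("pre",GR,YT,.1),("grasp",GR,YT,0),("up",HG+[0,0,.195],YT,0),("lift",HG+[0,0,.29],YT,0),("rk",RK+[0,0,.209],YR,0),("rkhi",RK+[0,0,.36],YR,0)):
      j=inverse_kinematics(tcp(g,y,t,bk),quat(y,t,s)); print(s,th,nm,None if j is None else np.round(j,2))
E
```

```text
pins [ 0.59299002 -0.22641702  0.08      ] [ 0.56453733 -0.33828479  0.08      ] [ 0.57876367 -0.2823509   0.08      ] 0.11542943539614373 HG [ 0.57991213 -0.28152185  0.08      ]
1 45 pre None
1 45 grasp None
1 45 up [-0.65 -0.41  1.79  0.34  1.04 -0.48]
1 45 lift [-0.65 -0.38  1.6   0.31  1.2  -0.42]
1 45 rk None
1 45 rkhi [ 0.05 -0.77  1.85 -0.16  1.3   0.2 ]
1 40 pre None
1 40 grasp None
1 40 up [-0.63 -0.35  1.71  0.28  1.14 -0.43]
1 40 lift [-0.63 -0.32  1.52  0.26  1.29 -0.38]
1 40 rk [ 0.04 -0.8   2.1  -0.14  1.16  0.21]
1 40 rkhi [ 0.04 -0.7   1.77 -0.13  1.38  0.18]
1 0 pre [-0.62 -0.31  1.71 -0.    1.74 -0.38]
1 0 grasp [-0.62 -0.28  1.86 -0.    1.56 -0.38]
1 0 up [-0.5   0.23  1.02 -0.    1.89 -0.27]
1 0 lift [-0.5   0.3   0.77 -0.    2.08 -0.27]
1 0 rk [-0.05 -0.17  1.52 -0.    1.79  0.12]
1 0 rkhi [-0.05 -0.1   1.19 -0.    2.05  0.12]
-1 45 pre None
-1 45 grasp None
-1 45 up None
-1 45 lift None
-1 45 rk None
-1 45 rkhi None
-1 40 pre None
-1 40 grasp None
-1 40 up None
-1 40 lift None
-1 40 rk None
-1 40 rkhi None
-1 0 pre None
-1 0 grasp None
-1 0 up None
-1 0 lift None
-1 0 rk None
-1 0 rkhi None
```

```bash
python3 - <<'E'
from bench import *
from h import *
for th in (20,24,26,28,30,32,34,36,38):
    t=np.radians(th); o=[]
    for nm,g,y,bk in (("pre",GR,YT,.06),("pre2",GR,YT,.03),("grasp",GR,YT,.006),("a45",HG+.195*(-.707*ex(YT)+.707*up),YT,.006)):
      j=inverse_kinematics(tcp(g,y,t,bk),quat(y,t)); o.append(None if j is None else np.round(j,2).tolist())
    print(th,o)
E
```

```text
20 [[-0.77, -0.69, 2.09, 0.18, 1.44, -0.53], [-0.75, -0.65, 2.11, 0.17, 1.38, -0.53], [-0.74, -0.62, 2.13, 0.17, 1.32, -0.52], [-0.67, -0.46, 1.78, 0.15, 1.5, -0.42]]
24 [[-0.81, -0.77, 2.15, 0.23, 1.41, -0.57], [-0.79, -0.73, 2.17, 0.22, 1.34, -0.57], [-0.77, -0.69, 2.19, 0.22, 1.28, -0.56], [-0.7, -0.52, 1.84, 0.18, 1.44, -0.45]]
26 [[-0.83, -0.81, 2.18, 0.25, 1.4, -0.59], [-0.81, -0.77, 2.2, 0.25, 1.32, -0.59], [-0.79, -0.73, 2.22, 0.25, 1.26, -0.58], [-0.71, -0.55, 1.87, 0.2, 1.42, -0.46]]
28 [[-0.86, -0.86, 2.21, 0.28, 1.38, -0.62], [-0.83, -0.81, 2.24, 0.28, 1.31, -0.61], [-0.81, -0.76, 2.25, 0.27, 1.25, -0.61], [-0.72, -0.58, 1.9, 0.23, 1.39, -0.48]]
30 [None, [-0.85, -0.85, 2.27, 0.3, 1.29, -0.64], [-0.83, -0.8, 2.28, 0.3, 1.23, -0.63], [-0.74, -0.61, 1.93, 0.25, 1.36, -0.49]]
32 [None, None, [-0.85, -0.83, 2.31, 0.33, 1.21, -0.66], [-0.75, -0.64, 1.96, 0.27, 1.34, -0.51]]
34 [None, None, None, [-0.77, -0.67, 1.99, 0.3, 1.31, -0.53]]
36 [None, None, None, [-0.78, -0.71, 2.02, 0.32, 1.29, -0.55]]
38 [None, None, None, [-0.8, -0.74, 2.05, 0.35, 1.26, -0.57]]
```

```bash
cat >> h.py <<'E'
TH=np.radians(28); BK=.007; OFF=-.003
E
python3 - <<'E'
from bench import *
from h import *
move_to(tcp(GR+[0,0,.17],YT,0),quat(YT,0)); print(state()["time"])
G=GR+OFF*ex(YT)
move_to(tcp(G,YT,TH,.058),quat(YT,TH)); print(state()["time"],state()["ee_pos"],tcp(G,YT,TH,.058))
move_l(tcp(G,YT,TH,.03),speed=.1)
for n in ["scene","top","wrist"]:
    d=get_image(n); cv2.imwrite(f"pics/{n}1.png",d["frame"])
    if n=="scene": cv2.imwrite("pics/scene1c.png",cv2.resize(d["frame"][60:240,190:390],None,fx=3.3,fy=3.3,interpolation=cv2.INTER_CUBIC))
print(state()["time"],state()["ft_force"])
E
```

```text
3.1417Traceback (most recent call last):
  File "<stdin>", line 5, in <module>
bench.IKError: the arm cannot take that pose within its joint ranges
```

```bash
python3 - <<'E'
from bench import *
from h import *
G=GR+OFF*ex(YT)
for bk in (.05,.045,.04,.035):
    if inverse_kinematics(tcp(G,YT,TH,bk),quat(YT,TH)) is not None: break
print(bk)
move_to(tcp(G,YT,TH,bk),quat(YT,TH)); print(state()["time"],state()["ee_pos"],tcp(G,YT,TH,bk))
for n in ["scene","top","wrist"]:
    d=get_image(n); cv2.imwrite(f"pics/{n}1.png",d["frame"])
    if n=="scene": cv2.imwrite("pics/scene1c.png",cv2.resize(d["frame"][60:240,190:390],None,fx=3.3,fy=3.3,interpolation=cv2.INTER_CUBIC))
print(state()["time"],state()["ft_force"])
E
```

```text
0.05
3.8333 [ 0.36986127 -0.23117819  0.11600016] [ 0.36957939 -0.23102542  0.11443496]
3.9833 [0.08860146 0.33533536 0.40890711]
```

View pics/scene1c.png

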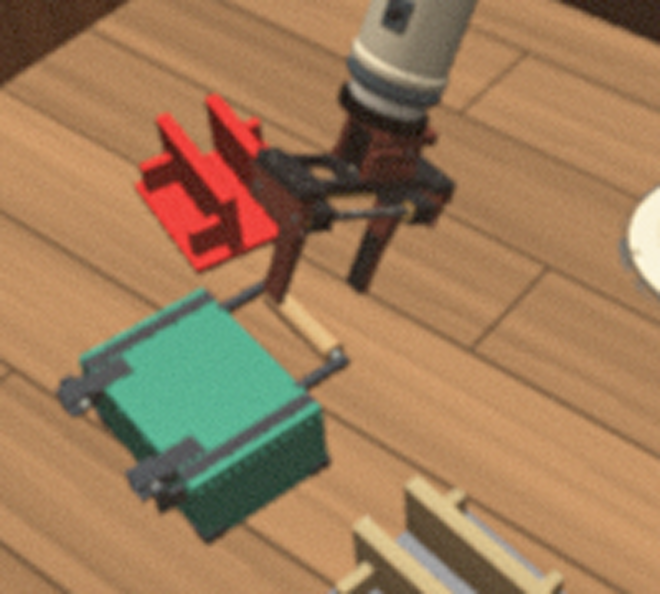

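View pics/wrist1.png

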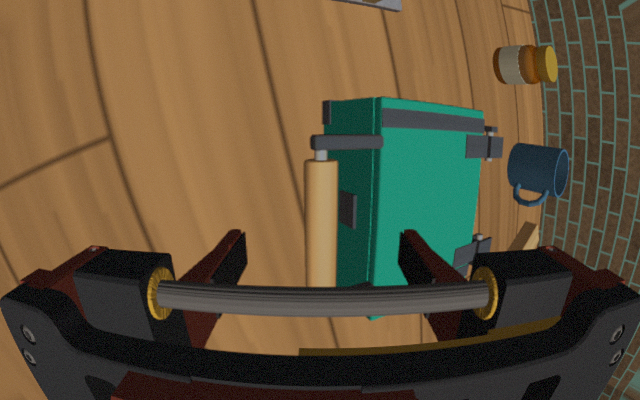

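View pics/top1.png

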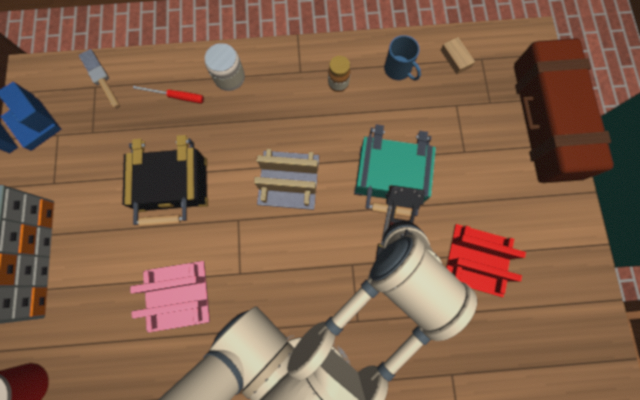

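The wrist view shows the grip at (320,160–290) between the open fingers. In the scene crop the upper fingertip is at (275,298), which looks off to one side, so I'll project the tip position I expect and compare.

```bash
python3 - <<'E'
from bench import *
from h import *
s=state(); p=s["ee_pos"];q=s["ee_rot"];M=R.from_quat(np.array(q)[[1,2,3,0]]).as_matrix()
print(np.round(M,3), s["finger_gap"])
d=dict(np.load("scene0.npz"))
def proj(d,P):
    c=d["view"][:3,:3]@P+d["view"][:3,3]; K=d["camera_matrix"]
    return np.array([K[0,2]+K[0,0]*c[0]/-c[2],K[1,2]-K[1,1]*c[1]/-c[2]])
for k in (.044,.0575,-.044,-.0575):
    P=p+M@[0,k,.008]; print(k,P,(proj(d,P)-[190,60])*3.3)
print("grip",(proj(d,GR)-[190,60])*3.3)
E
```

```text
[[ 0.232  0.858  0.459]
 [ 0.973 -0.204 -0.112]
 [-0.002  0.472 -0.882]] 0.08773231427596062
0.044 [ 0.41221493 -0.24142754  0.13169674] [275.54565839 294.95154537]
0.0575 [ 0.42379373 -0.24417535  0.13807098] [263.19521666 296.46992438]
-0.044 [ 0.33673828 -0.22351588  0.09014619] [350.73822465 285.70727572]
-0.0575 [ 0.32515948 -0.22076807  0.08377196] [361.51866616 284.38191454]
grip [302.43443006 323.10525105]
```

The prediction, (275,295), matches the seen tip, so alignment is good. Moving in and closing.

```bash
python3 - <<'E'
from bench import *
from h import *
G=GR+OFF*ex(YT)
move_l(tcp(G,YT,TH,BK),speed=.06); s=state(); print(s["time"],s["ee_pos"]-tcp(G,YT,TH,BK),s["ft_force"])
close(); s=state(); print(s["time"],s["finger_gap"],s["ft_force"],s["ee_pos"])
for n in ["scene","top","wrist"]:
    d=get_image(n); cv2.imwrite(f"pics/{n}2.png",d["frame"])
    if n=="scene": cv2.imwrite("pics/scene2c.png",cv2.resize(d["frame"][60:240,190:390],None,fx=3.3,fy=3.3,interpolation=cv2.INTER_CUBIC))
E
```

```text
4.85 [ 7.09765600e-05 -8.29345007e-05  2.79907191e-04] [-0.24538011 -0.08861912  0.04252246]
5.8833 0.02121937385411887 [ 1.96278419 -0.10054975  1.05091545] [ 0.38952733 -0.2358664   0.0768781 ]
```

View pics/scene2c.png

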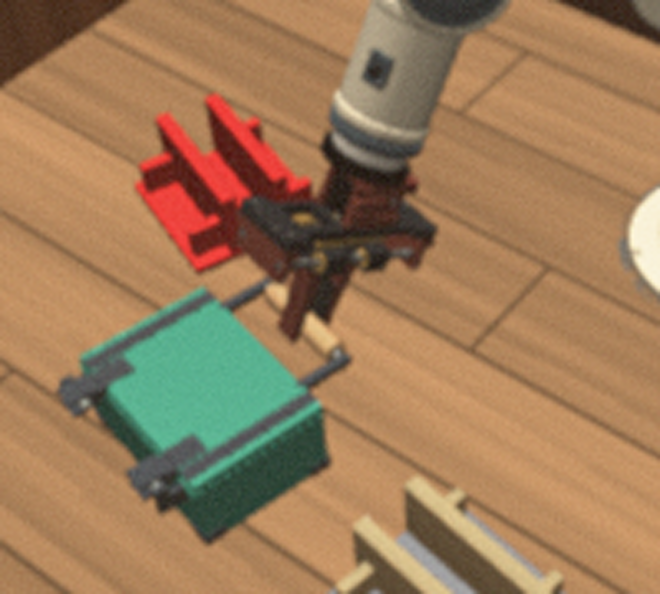

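View pics/wrist2.png

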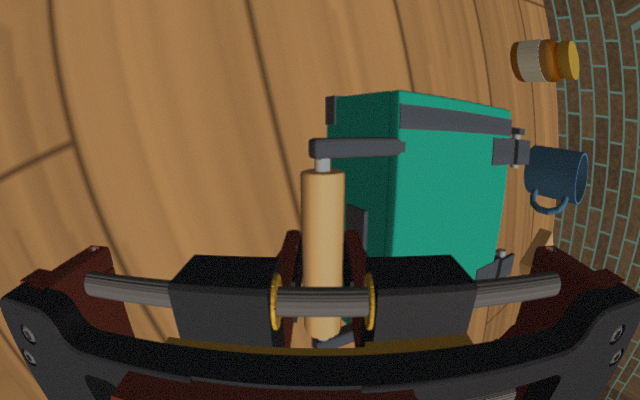

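Grip held with a 21.2 mm gap, centred along the sleeve. Next is the arc, watching the force.

```bash
cat > arc.py <<'E'
from bench import *
from h import *
import sys
def arc(a,b,step=6,lim=20):
    for ph in list(np.arange(a,b-1e-6,step))+[b]:
        p=np.radians(ph); th=TH*max(0,1-ph/80)
        g=HG+.195*(-np.cos(p)*ex(YT)+np.sin(p)*up)
        move_l(tcp(g,YT,th,BK),speed=.1,orientation=quat(YT,th))
        s=state(); f=s["ft_force"]; print(ph,round(s["time"],2),np.round(f,1),round(s["finger_gap"],4))
        if np.linalg.norm(f)>lim: print("STOP");return
if __name__=="__main__":
    arc(float(sys.argv[1]),float(sys.argv[2]))
    for n in ["scene","top"]:
        d=get_image(n); cv2.imwrite(f"pics/{n}{sys.argv[3]}.png",d["frame"])
E
python3 arc.py 3 40 3
```

```text
3.0 6.29 [ 1.  -0.3 -1.7] 0.0212
9.0 6.64 [ 0.7 -0.4 -2.5] 0.0214
15.0 6.99 [ 1.2 -0.3 -2.4] 0.0212
21.0 7.34 [ 0.3 -0.5 -1.9] 0.0212
27.0 7.69 [ 0.6 -0.4 -2.3] 0.0214
33.0 8.04 [ 0.7  0.3 -2.8] 0.0213
39.0 8.39 [-0.2  0.3 -3.2] 0.0214
40.0 8.64 [ 1.5 -0.1 -3. ] 0.0217
```

View pics/scene3.png

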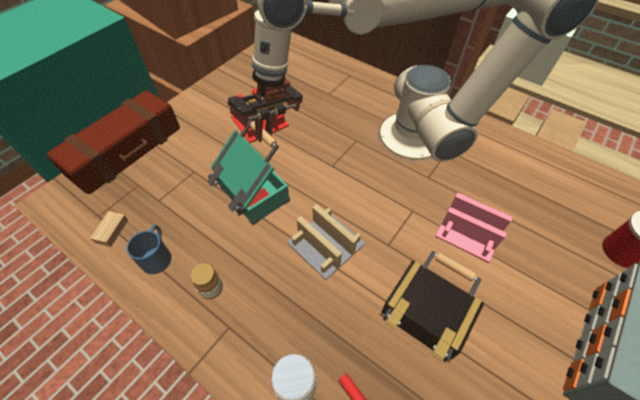

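The teal lid at (240,165) is swinging up on its hinge with low forces. Continuing to upright.

```bash
python3 arc.py 46 90 4
```

```text
46.0 9.09 [-0.6  0.5 -2.1] 0.0213
52.0 9.44 [-0.3 -0.7 -2.7] 0.0211
58.0 9.79 [ 0.5  0.6 -2.8] 0.0214
64.0 10.14 [-0.  -0.1 -3.4] 0.0211
70.0 10.49 [-0.3 -0.6 -3.5] 0.0215
76.0 10.84 [-0.3  0.3 -4.2] 0.0213
82.0 11.19 [ 0.7  0.  -4.9] 0.0212
88.0 11.54 [ 0.2  0.1 -3.7] 0.0213
90.0 11.79 [ 0.1  0.2 -3.4] 0.0211
```

View pics/scene4.png

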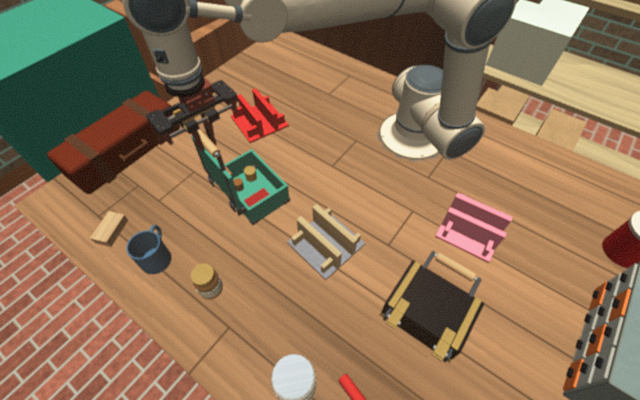

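View pics/top4.png

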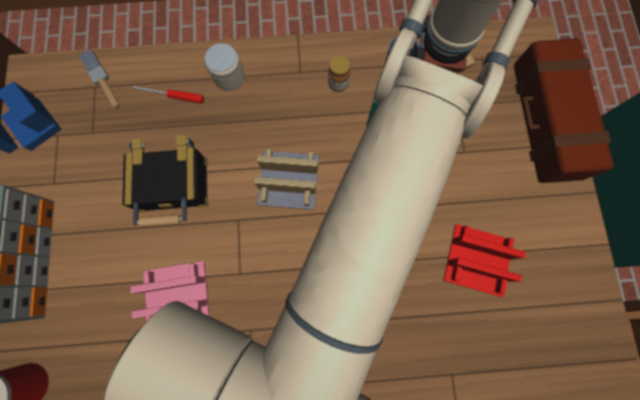

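The lid stands upright at (215,175) in the scene view. Lifting straight up, then over to the rack.

```bash
python3 - <<'E'
from bench import *
from h import *
hold(.3)
T=HG+[0,0,.195]
move_l(tcp(T+[0,0,.05],YT,0,BK),speed=.06,orientation=quat(YT,0)); s=state();print(s["time"],s["ft_force"],s["finger_gap"])
move_l(tcp(T+[0,0,.09],YT,0,BK),speed=.08)
A=RK+[0,0,.345]
move_l(tcp(A,YR,0,BK),speed=.09,orientation=quat(YR,0)); s=state();print(s["time"],s["ft_force"],s["finger_gap"])
hold(1.0)
for n in ["scene","top"]:
    d=get_image(n); cv2.imwrite(f"pics/{n}5.png",d["frame"]); np.savez(n+"5.npz",**d)
    if n=="scene": cv2.imwrite("pics/scene5c.png",cv2.resize(d["frame"][70:290,210:410],None,fx=2.7,fy=2.7,interpolation=cv2.INTER_CUBIC))
print(state()["time"])
E
```

```text
13.175 [-1.12777939 -0.44667673 -3.34088837] 0.021347401134375235
17.3167 [ 0.09588744  0.35279561 -3.08788977] 0.021246576581591993
18.4167
```

View pics/scene5c.png

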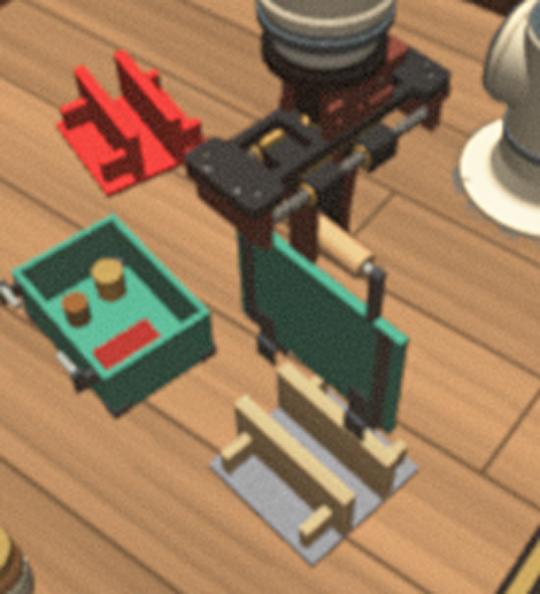

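View pics/top5.png

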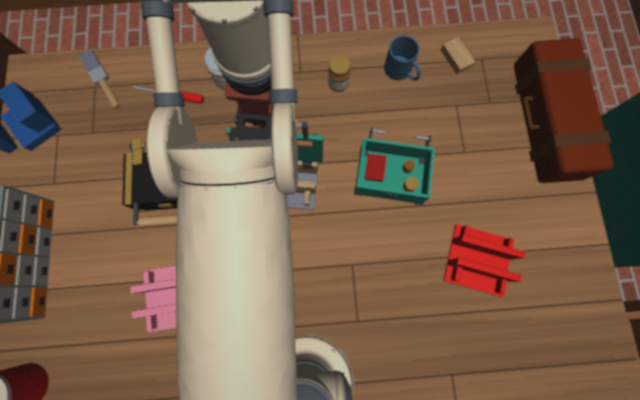

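The lid hangs over the rack at (320,320) in the crop, its forks above the slot. I'll fit its plane from depth, to get tilt and offset to the slot.

```bash
cat > chk.py <<'E'
from h import *
def chk(fn):
    d=dict(np.load(fn));W=cloud(d);hsv=cv2.cvtColor(d["frame"],cv2.COLOR_BGR2HSV)
    x,y,z=W[...,0],W[...,1],W[...,2]
    m=(hsv[...,0]>65)&(hsv[...,0]<95)&(hsv[...,1]>90)&(z>.05)&(x>.4)&(x<.62)&(y>-.12)&(y<.14)
    m=cv2.erode(np.uint8(m),np.ones((3,3)))>0
    P=W[m]
    A=np.c_[P[:,1],P[:,2],np.ones(len(P))]   # x = a y + b z + c
    k=np.ones(len(P),bool)
    for _ in range(4):
        s=np.linalg.lstsq(A[k],P[k,0],rcond=None)[0]; r=P[:,0]-A@s; k=abs(r)<.005
    n=np.array([1,-s[0],-s[1]]);n/=np.linalg.norm(n)
    print(fn,"n",len(P),k.sum(),"tilt deg",np.degrees(np.arcsin(n[2])),"yaw",np.degrees(np.arctan2(n[1],n[0])),
      "rack-floor dist to seen face mm",1000*((RK-[0,0,0])@n-s[2]*n[0]),"y,z range",np.percentile(P[k,1],[2,98]),np.percentile(P[k,2],[2,98]))
if __name__=="__main__":
    import sys; chk(sys.argv[1])
E
python3 chk.py scene5.npz
```

```text
scene5.npz n 87 87 tilt deg -0.7510860014807043 yaw -8.851088410766815 rack-floor dist to seen face mm 0.38659098436127914 y,z range [-0.03001956  0.09249283] [0.30615195 0.31265337]
```

```bash
python3 - <<'E'
from h import *
d=dict(np.load("scene5.npz"));hsv=cv2.cvtColor(d["frame"],cv2.COLOR_BGR2HSV);W=cloud(d)
for p in ((328,188),(320,185),(340,200),(310,175)): print(hsv[p[1],p[0]],W[p[1],p[0]])
E
sed -i 's/(z>.05)&(x>.4)&(x<.62)/(z>.05)\&(z<.302)\&(x>.4)\&(x<.62)/; s/\[...,1\]>90/[...,1]>60/' chk.py; python3 chk.py scene5.npz
```

```text
[70 86 71] [0.50977961 0.01428861 0.2593471 ]
[69 75 65] [ 0.50733282 -0.00888885  0.2492825 ]
[69 74 72] [0.51676018 0.05073983 0.25361415]
[ 77 110  67] [ 0.5023976  -0.04009398  0.25608685]
scene5.npz n 1025 1025 tilt deg -0.12648130658164802 yaw -9.423602618208252 rack-floor dist to seen face mm -3.9568984827433873 y,z range [-0.05139977  0.06738327] [0.19674825 0.29422838]
```

Tilt is 0.1°, yaw −9.4°, and the plane passes within about 1 mm of the slot middle. Lowering with force checks.

```bash
python3 - <<'E'
from bench import *
from h import *
for h in [.30,.26,.235,.225,.22,.217,.215,.213,.211,.209,.2075,.206]:
    move_l(tcp(RK+[0,0,h],YR,0,BK),speed=.07 if h>.23 else .03)
    s=state(); f=s["ft_force"]; print(h,round(s["time"],2),np.round(f,2),round(s["finger_gap"],4))
    if np.linalg.norm(f[:2])>8 or f[2]>-0.3: break
hold(.2)
for n in ["scene","wrist"]:
    d=get_image(n); cv2.imwrite(f"pics/{n}6.png",d["frame"]); np.savez(n+"6.npz",**d)
    if n=="scene": cv2.imwrite("pics/scene6c.png",cv2.resize(d["frame"][70:290,210:410],None,fx=2.7,fy=2.7,interpolation=cv2.INTER_CUBIC))
s=state();print(s["time"],s["ft_force"],s["ee_pos"])
import chk; chk.chk("scene6.npz")
E
```

```text
0.3 19.21 [ 0.02 -0.06 -2.42] 0.0215
0.26 19.93 [-0.44 -1.29 -2.79] 0.021
0.235 20.44 [ 0.51 -0.34 -3.47] 0.0213
0.225 20.93 [-0.13 -0.99 -3.09] 0.0213
0.22 21.24 [-0.29 -0.02 -3.94] 0.0212
0.217 21.49 [ 0.51  0.21 -3.42] 0.0215
0.215 21.74 [-0.18 -1.06 -3.03] 0.0214
0.213 21.99 [-0.06 -0.09 -2.94] 0.0214
0.211 22.24 [ 0.54  0.45 -3.61] 0.0209
0.209 22.49 [ 0.84  0.24 -0.71] 0.0213
0.2075 22.74 [0.26 1.22 5.56] 0.0212
23.0417 [0.89573194 0.74799111 5.94310813] [0.50598537 0.01011431 0.21542853]
scene6.npz n 670 670 tilt deg 0.3154216120203827 yaw -9.29815410516137 rack-floor dist to seen face mm -5.980410021224514 y,z range [-0.04470078  0.07826549] [0.06648927 0.17510474]
```

View pics/scene6c.png

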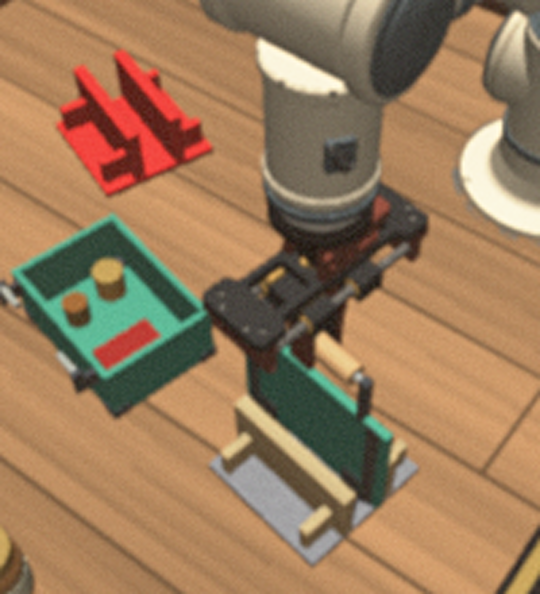

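The forks rest on the slot floor: fz went from −3.4 to +5.6 N. Released upright, the lid could tip onto a finger, so I'll lean it gently on the near cheek while still holding it, then let go.

```bash
python3 - <<'E'
from bench import *
from h import *
for a in [0,3,6,8,9,10,11,12,13,14]:
    r=np.radians(a); L=.2095
    # thick fork end (19mm) pivots on its edge: height rises by ~9.5 sin a
    g=RK+[0,0,0]+ex(YR)*(-L*np.sin(r)-.0095*(1-np.cos(r)))+up*(L*np.cos(r)+.0095*np.sin(r))
    move_l(tcp(g,YR,0,BK),speed=.04)
    s=state(); f=s["ft_force"]; print(a,round(s["time"],2),np.round(f,2))
    if np.linalg.norm(f[:2])>4: break
hold(.2)
d=get_image("scene"); np.savez("scene7.npz",**d); cv2.imwrite("pics/scene7c.png",cv2.resize(d["frame"][70:290,210:410],None,fx=2.7,fy=2.7,interpolation=cv2.INTER_CUBIC))
s=state();print(s["time"],s["ft_force"],s["ee_pos"])
import chk; chk.chk("scene7.npz")
E
```

```text
0 23.29 [0.28 0.84 0.39]
3 23.72 [ 0.27  0.03 -0.25]
6 24.14 [ 1.4   0.42 -0.86]
8 24.48 [-0.22 -0.13 -2.25]
9 24.73 [-0.02  0.53 -1.95]
10 24.98 [ 0.    0.34 -2.75]
11 25.23 [ 0.43  0.11 -2.53]
12 25.48 [-0.07  0.16 -2.09]
13 25.73 [ 0.88 -0.16 -2.48]
14 25.98 [ 1.52 -0.88 -4.01]
26.225 [ 0.13967464  0.18459376 -3.75468501] [0.4550763  0.01842399 0.21155442]
scene7.npz n 1334 1334 tilt deg 15.088617598111494 yaw -9.432444557590967 rack-floor dist to seen face mm -9.248330503543956 y,z range [-0.04878354  0.07523032] [0.06087412 0.17218987]
```

View pics/scene7c.png

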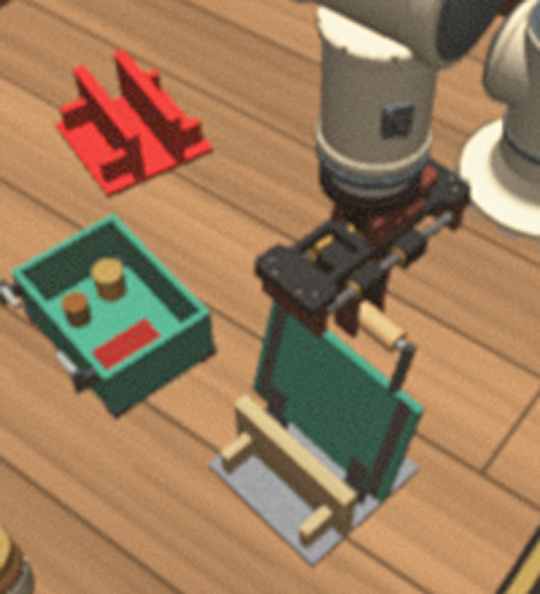

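Lean is 15° with the lid's weight back on the gripper (−3.8 N), so I lower it until the floor carries it.

```bash
python3 - <<'E'
from bench import *
from h import *
p=np.array(state()["ee_pos"])
for k in range(1,9):
    move_l(p-[0,0,.0015*k],speed=.03)
    s=state(); f=s["ft_force"]; print(k,round(s["time"],2),np.round(f,2),s["ee_pos"][2]-.004)
    if f[2]>-0.8 or np.linalg.norm(f[:2])>5: break
hold(.2); print(state()["ft_force"])
d=get_image("scene"); np.savez("scene8.npz",**d)
import chk; chk.chk("scene8.npz")
E
```

```text
1 26.48 [-0.05 -0.55 -0.03] 0.2065588931102852
[-0.03119365  0.80517365  0.82710048]
scene8.npz n 1309 1309 tilt deg 15.087242998965355 yaw -9.26142458154585 rack-floor dist to seen face mm -9.19790683289584 y,z range [-0.04874804  0.07377869] [0.06081058 0.17086448]
```

Floor now carries it. Grip is about 205 mm above the slot floor and within limits. Releasing and retreating straight up.

```bash
python3 - <<'E'
from bench import *
from h import *
gripper_open(); s=state(); print(s["time"],s["ft_force"],s["finger_gap"])
d=get_image("scene"); np.savez("scene9.npz",**d)
import chk; chk.chk("scene9.npz")
p=np.array(s["ee_pos"])
move_l(p+[0,0,.05],speed=.04); print(state()["ft_force"])
move_l(p+[0,0,.15],speed=.12)
hold(.5)
for n in ["scene","top"]:
    d=get_image(n); cv2.imwrite(f"pics/{n}10.png",d["frame"]); np.savez(n+"10.npz",**d)
    if n=="scene": cv2.imwrite("pics/scene10c.png",cv2.resize(d["frame"][70:290,210:410],None,fx=2.7,fy=2.7,interpolation=cv2.INTER_CUBIC))
chk.chk("scene10.npz"); print(state()["time"],state()["ft_force"])
E
```

```text
27.8333 [ 0.39593885 -0.27222286  0.22216148] 0.08788398030626085
scene9.npz n 1262 1262 tilt deg 15.1522829626939 yaw -9.374513410402336 rack-floor dist to seen face mm -9.373992805678522 y,z range [-0.0487904   0.08133904] [0.06048347 0.17140519]
[-0.33934208  0.08063284  0.0820005 ]
scene10.npz n 1380 1380 tilt deg 15.173474251076005 yaw -9.358138993574018 rack-floor dist to seen face mm -9.360539552471236 y,z range [-0.04919876  0.0734195 ] [0.06099785 0.17134295]
30.8667 [-0.32194601  0.12166028 -0.92445183]
```

View pics/scene10c.png

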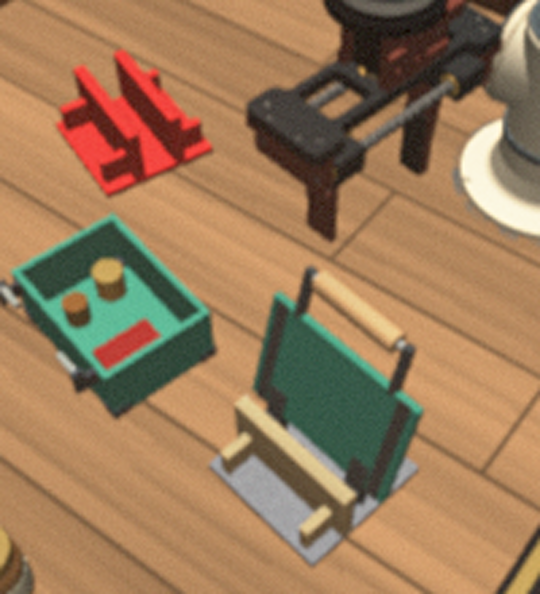

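View pics/top10.png

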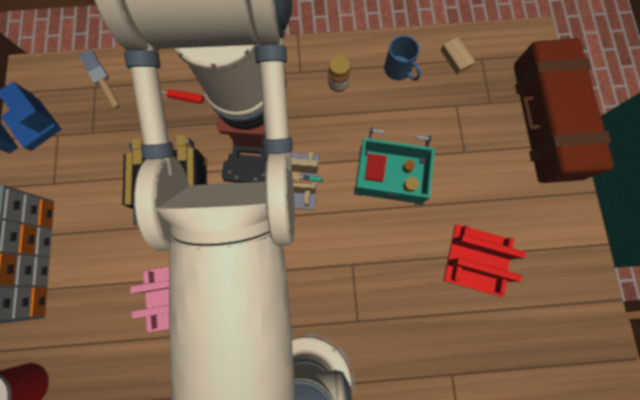

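The lid stands alone in the slot, leaning 15° on the near cheek with its grip at (360,310) in the crop, and the gripper is clear. A last numeric check comes before handing in.

```bash
python3 - <<'E'
from bench import *
from h import *
d=dict(np.load("scene10.npz"));W=cloud(d);hsv=cv2.cvtColor(d["frame"],cv2.COLOR_BGR2HSV)
x,y,z=W[...,0],W[...,1],W[...,2]
m=(hsv[...,0]>10)&(hsv[...,0]<26)&(hsv[...,1]>70)&(z>.18)&(z<.25)&(y>-.15)&(y<.15)&(x>.35)&(x<.6)
P=W[m]; c=(np.percentile(P,2,axis=0)+np.percentile(P,98,axis=0))/2; r=c-RK; e=ex(YR); print("grip n",m.sum(),c,"rel x",r@e,"y",r@np.array([-e[1],e[0],0]),"z",r[2])
a=np.load("scene0.npz")["frame"][240:370,375:490].astype(int);b=d["frame"][240:370,375:490].astype(int)
print("black diff mean",abs(a-b).mean(),"max blurred",cv2.blur(abs(a-b).max(2).astype(np.float32),(5,5)).max())
print(state()["time"],state()["ft_force"]); job_done()
E
```

```text
grip n 450 [0.45846648 0.01644899 0.20601931] rel x -0.04725561260650552 y -0.0013692152373774294 z 0.1960193051327088
black diff mean 7.202006688963211 max blurred 13.44
30.8667 [-0.32194601  0.12166028 -0.92445183]
the job is handed in; nothing more can be done
```

The teal lid is in the wooden rack and the job is handed in at about 31 s of the 51 s allowed; no verdict was reported.

**What I did:** I gripped the sleeve with the tool tilted 28°, so the wide-open finger cleared the board. I then swung the lid upright about the hinge, lifted it 90 mm and carried it to the rack. I lowered it until the slot floor carried it, leaned it on the near cheek while still holding it, then let go and retreated straight up.

**Last checks (all within limits):**

| Check | Measured | Limit |
|---|---|---|
| Lean | 15.2°, same before and after release | 26° |
| Turn relative to rack | less than 1° | 20° |
| Grip above slot floor | about 205 mm from the arm, about 196 mm from a rough depth estimate | 180–216 mm |
| Grip off slot middle, along the slot | about 1 mm | 40 mm |
| Lid plane off slot middle | about 4 mm | 25 mm |

- **Grip height:** the two readings disagree by 9 mm, and both are in range.
- **Black chest:** its patch of the scene image showed no concentrated change from the start. I compared the pictures only and did not measure its pose again.
- **Forces:** they stayed below about 7 N at every reading. The last reading, with the gripper clear, was about 1 N, which is within the noise.

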